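Clamp the sample jar through the guard window

TASK

With the fingertips, push the jar carriage by its upright end plate until it is fully home under the clamp, then reach down through the window in the top of the guard and press the clamp lever all the way down, where it stays by itself. Never touch the guard, do not touch the sample jar, and leave everything else on the bench where it is. Finish with the robot clear of everything.

Things in the scene. Friction and masses are not known exactly. Their poses are not given: they have to be found in the camera images.
- station: Jar clamping station fixed to the bench: white base plate 190 x 160 mm, 12 mm thick, with a 70 mm wide track reaching 265 mm from the origin to the station's -y side; on it the guard, a sliding carriage and a clamp lever. Origin: underside of the base (bench level), right under the jar's axis when the carriage is home. Its x points away from the robot (yaw within about 0.3 rad), y is the way the carriage slides home, z up.
- guard: Fixed guard over the clamp, never to be touched: 170 mm (station x) by 150 mm (station y), aluminium corner posts, clear panels on three sides, open on the -y side where the carriage enters, and a 6 mm grey top plate with its upper face 150 mm above the bench and a rectangular window in it. Same origin and axes as the station.
- window (a point): Centre of the guard's window, at the level of the top plate's upper face (150 mm above the bench). The opening is 90 mm along station x and 100 mm along station y. The station origin lies 26 mm farther along +x.
- push_face (a point): Centre of the outer (-y) face of the carriage's upright steel end plate, 39 mm above the bench. The plate is 70 mm wide (station x), 50 mm high (from 14 to 64 mm above the bench) and 8 mm thick. Push it along station +y. It stands 136 mm before the jar's axis; a low 26 mm wide bar joins it to the jar's nest. At home it is still 69 mm outside the guard.
- carriage (a joint): Slide of the carriage in m: 0 = fully out (as found), 0.090 = fully home against its stop; growing moves along station +y. It drags with about 2.5 N and stays where it is left.
- clamp_lever (a joint): Clamp lever under the window, in rad: 0 = fully raised (found between 0 and 0.06), 0.30 = fully down (level) against its stop. Hinged 70 mm beyond the station origin (+x), 100 mm above the bench; its free end points back towards the robot (-x). It takes about 6 N at the paddle to move and stays where it is left.
- paddle (a point): Centre of the upper face of the flat black paddle (34 mm along the lever, 36 mm along station y, 6 mm thick) at the lever's free end, 100 mm from the hinge. Raised it is about 137 mm above the bench (13 mm below the window's upper face), fully down 108 mm above the bench, moving about 6 mm towards -x on the way. A rubber clamp pad hangs below the lever over the jar.
- sample_jar: Loose lidded white-capped jar, 48 mm diameter, 55 mm tall, standing in the carriage's square nest; origin at its underside, 20 mm above the bench. It rides with the carriage and must not be touched or lifted.
- reagent_bottle: Bystander: bottle, 54 mm diameter, 120 mm tall, loose, beyond the track; origin at its underside.
- tall_bottle: Bystander: bottle, 60 mm diameter, 150 mm tall, loose, at the guard's +y side; origin at its underside.
- beaker: Bystander: glass beaker, 60 mm diameter, 70 mm tall, loose, before the guard; origin at its underside.
- weigh_dish: Bystander: shallow dish, 64 mm diameter, 22 mm tall, loose, before the track; origin at its underside.
- spare_jar: Bystander: a second jar like the sample jar, standing on the bench beyond the guard; origin at its underside.
- scoop: Bystander: steel spoon-shaped scoop about 150 mm long lying before the guard.
- calculator: Bystander: desk calculator 130 x 75 x 14 mm lying to the robot's right; origin at its underside.
Not all that is in view belongs to the job. Leave any orange or red look-alike of the sample_jar alone.

How it is judged:
On the way, in this order (a step that is already met when the one before it is completed fails the run):
1. the carriage is home (within 4 mm of its stop) while the lever is still up (value of joint carriage above 0.086 m and value of joint clamp_lever below 0.12 rad), for 0.2 s.
2. the fingers, in the window, press the lever down (within 0.03 rad of its stop) (value of joint clamp_lever above 0.27 rad and value of joint carriage above 0.086 m and contact force between the fingers and clamp_lever above 1 N), for 0.05 s.
At the end, for the whole second after the job is handed in: The carriage is within 4 mm of its home stop, the lever within 0.03 rad (3 mm at the paddle) of its lower stop, and the sample jar stands upright in its nest (within 10 mm of the clamp axis), at rest (value of joint carriage above 0.086 m and value of joint clamp_lever above 0.27 rad and angle between sample_jar's own z axis and vertical below 0.1 rad and z of sample_jar in the frame of station below 0.025 m and horizontal distance between sample_jar and station below 0.01 m and linear speed of sample_jar below 0.02 m/s); the robot touches nothing.
It fails at once if the robot touches the guard (contact force between any of the fingers, the arm and guard above 0.3 N).
It fails at once if the robot touches the sample jar (contact force between any of the fingers, the arm and sample_jar above 0.3 N).
It fails at once if the sample jar is lifted or tipped (z of sample_jar in the frame of station above 0.032 m or angle between sample_jar's own z axis and vertical above 0.25 rad).
It fails at once if a bystander is moved more than 15 mm (distance of any of reagent_bottle, tall_bottle, beaker, weigh_dish, spare_jar, scoop, calculator from where it was at the start of the episode above 0.015 m).
It also fails if it takes over 43 s, if anything falls off the work surface, if the arm or the gripper's body presses on something with over 40 N, if the wrist force passes 120 N, or if a joint passes its speed limit or range.

ROBOT

A 6-joint arm with a two-finger parallel gripper is mounted at the origin on the work surface. World frame = base frame: x ahead of the robot, y to its left, z up, the work surface at z = 0. Lengths are in m, angles in rad, forces in N, time in s.
With the tool pointing down it reaches from about 0.375 to 0.9 m from the base axis. Payload 3.1 kg.
Tool frame: the origin (TCP) lies at the very end of the fingers, on their centre line; the grasp point (between the pads) lies 19 mm behind it; x points along the fingers, y is the direction in which the jaws open and shut, and the axes are right-handed (so a half turn about x gives the same grasp; the last joint's range is limited). The gripper opens to 85 mm and grips with 20 to 120 N. Pads are 22 mm wide; open, the fingers measure 114 mm over their backs; the gripper's body (76 mm by 85 mm) begins 54 mm behind the grasp point. The pads swing forward as they close: fully open they stand 13 mm farther back than shut.
Start: joints at [1.067, 0.527, 1.433, -0, 1.181, -0.178], TCP at [0.199, 0.592, 0.231] pointing down, gripper open.
Joint ranges: [-3.08, 3.08], [-0.75, 2.2], [0.22, 2.44], [-1.43, 4.57], [0, 2.65], [-2.85, 2.85]. Speed limits (rad/s): [2.79, 2.79, 3.14, 3.14, 3.14, 3.14].

INTERFACE

Orientations are given as a unit quaternion [x, y, z, w].
In Python, from station import sense, snapshot, camera_model, sign_off gives the robot as it stands.
- The arm moves only by the tool step_arm, never from a script. Its argument "increments" is one flat list of numbers, 5 for each row, row after row: the shift along the tool's x, y, z in units of 60 mm (1.0 is 60 mm), then the turn about the tool's x in units of 5 degrees (1.0 is 5 degrees), then the closure, from 0 (fully open) to 1 (shut). A call has exactly 5 rows; each row is the pose to reach, as a shift and turn from the pose measured when the call began, along the tool's axes at that moment; what a row does not reach only later rows make up. A row lasts 1/8 s, in which the tool goes at most 62.5 mm and 10.7 degrees, less where a joint would pass 70% of its speed; a pose out of reach is approached as far as the arm can. A call with a gripper value outside its range is refused whole. The fingers move at their own pace and stop on an object; "grip_force" is the grip in N (left out, the last holds). Time passes only in rows, so rows that repeat a pose let the fingers close, or fill a call up. It gives the time, the measured TCP pose, the force and the opening at its end, in the units of the state.
- sense(): the state, without advancing time (a new reading comes with each control period).
- snapshot(name): name is "scene" or "side" or "wrist"; returns the picture (480x640x3 uint8, blue, green, red); there is no depth.
- camera_model(name): a dict with "vertical_fov" (degrees; the focal length in pixels is half the picture's height over the tangent of half this angle, whatever the lens; pixels are square), "cx", "cy" (the principal point, pixels), "R" (3x3) and "t" (3): a world point X has camera coordinates R X + t. Camera axes: x right, y down, z forward; pixel columns grow to the right and rows downward; lengths in m; the calibration is good to about 2 mm. A picture is of the moment at which its call begins: read the wrist's pose just before it. camera_model takes no time and is no camera call; for the wrist camera it gives the pose at the moment of the call.
- sign_off(): hands the job in, once; it reports no verdict.
The state is a dict: "t": time; "q": joint angles; "qd": joint speeds; "tau": joint torques, N m; "tcp_pos": TCP position; "tool_rot": TCP orientation; "force": force on the tool from outside, world axes, zero at the start; "ft_torque": the same for the moment, N m; "finger_gap": opening from 0.0 (shut) to 1.0 (fully open).
Only numpy, scipy, OpenCV 4.12 (cv2) and the standard library are available. Lean on these libraries where they do the work, as an engineer would, in place of code of your own. Each camera call takes 0.05 s, during which the arm holds its last target. There are 200 camera calls.

## Working session

There is one attempt and no reset: what is moved stays moved. The work goes in short steps, Python scripts to look and compute and a tool call to move; the robot and the scene stay as the last step left them, time stands still between calls to the robot, and variables do not carry over. Pictures are saved under pics/ and viewed, about 8 in all and at most 12, crops included, and the job is handed in when it is done.

Besides the shell and the picture viewer there is one more tool, called after "Emit:" as name(argument=value, ...) on one line, values as JSON. step_arm: Moves the arm, as the interface text tells. Its arguments: {"type":"object","properties":{"increments":{"type":"array","items":{"type":"number"}},"grip_force":{"type":"number"}},"required":["increments"]}

```bash
mkdir -p pics
python3 - <<'E'
from station import *
import cv2
for n in("scene","side"):
    cv2.imwrite(f"pics/{n}0.png",snapshot(n)); m=camera_model(n); print(n,m)
print(sense())
E
```

```text
scene {'vertical_fov': 51.28799210216321, 'cx': 326.0823190592538, 'cy': 240.66621996953813, 'R': array([[ 0.48997093,  0.87169053, -0.00917146],
       [ 0.73512588, -0.41881779, -0.53308686],
       [-0.46852794,  0.25445489, -0.84601081]]), 't': array([-0.23671984, -0.34731565,  1.71457219])}
side {'vertical_fov': 43.28257951575338, 'cx': 306.7439738278675, 'cy': 248.5291078959226, 'R': array([[ 0.88963612, -0.45661859,  0.00685827],
       [-0.27879242, -0.55494712, -0.78377833],
       [ 0.36169374,  0.69536548, -0.62100281]]), 't': array([-0.49201649,  0.20717167,  1.2178699 ])}
{'t': 0.1, 'q': array([ 1.06747761e+00,  5.28359463e-01,  1.43379701e+00, -2.48584111e-05,
        1.18140604e+00, -1.78516323e-01]), 'qd': array([-6.29523192e-04, -1.81492548e-03, -1.97583956e-03, -1.19950326e-03,
       -6.63479813e-04,  7.95273508e-06]), 'tau': array([ 5.89144111e-05, -4.43309784e+01, -1.78586787e+01, -2.05214515e-04,
        3.86926898e-03, -5.29112668e-06]), 'tcp_pos': array([0.19911706, 0.59173989, 0.23043265]), 'tool_rot': array([ 0.11366843,  0.69802799, -0.1149866 ,  0.69757759]), 'force': array([ 0.33954896, -0.69447746,  0.5007612 ]), 'ft_torque': array([ 0.01847941, -0.02363997, -0.00985341]), 'finger_gap': 1.0031459546716157}
```

View pics/scene0.png

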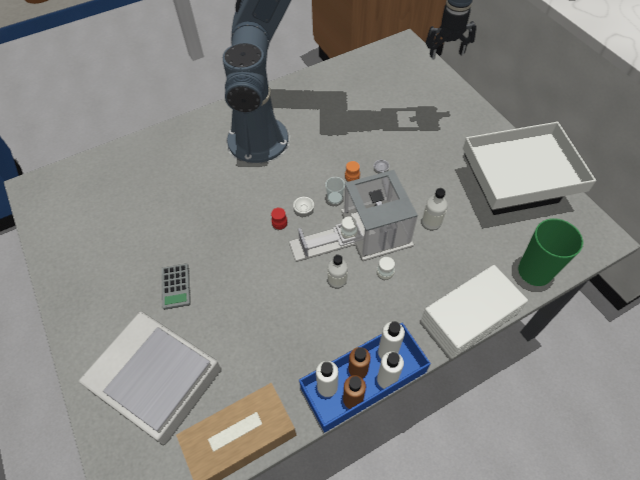

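View pics/side0.png

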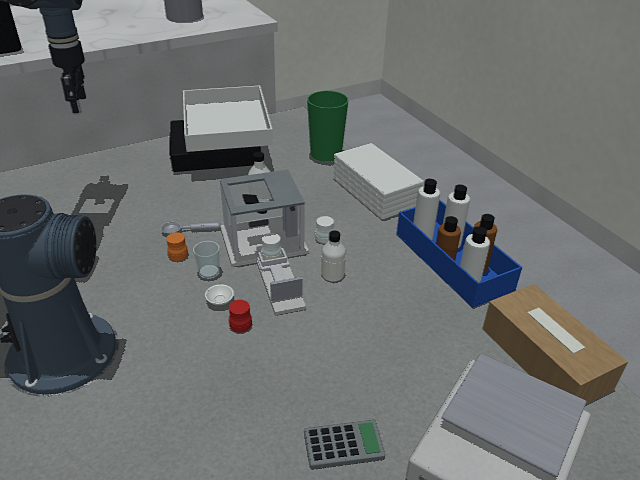

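The station is at about (380,213) in the scene view and (262,215) in the side view. The end plate is at about (304,242) and (286,287). The red (279,218) and orange (353,172) jars are decoys, and the sample jar is the white-capped one in the nest. Next I'll enlarge both views.

Run:
```python
import cv2,numpy as np
a=cv2.imread("pics/scene0.png")[150:270,270:450]; b=cv2.imread("pics/side0.png")[160:320,190:350]
a=cv2.resize(a,None,fx=4.4,fy=4.4,interpolation=cv2.INTER_CUBIC);b=cv2.resize(b,None,fx=3.75,fy=3.75,interpolation=cv2.INTER_CUBIC)
cv2.imwrite("pics/a.png",a);cv2.imwrite("pics/b.png",b);print(a.shape,b.shape)
```

```text
(528, 792, 3) (600, 600, 3)
```

View pics/a.png

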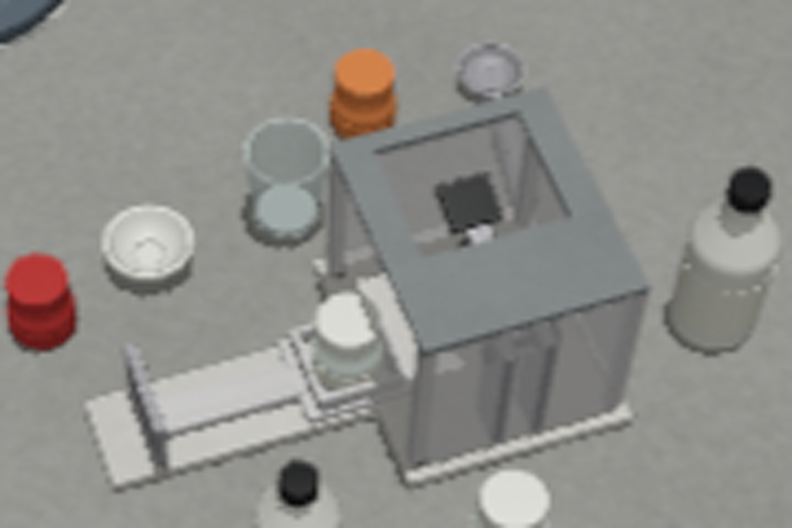

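View pics/b.png

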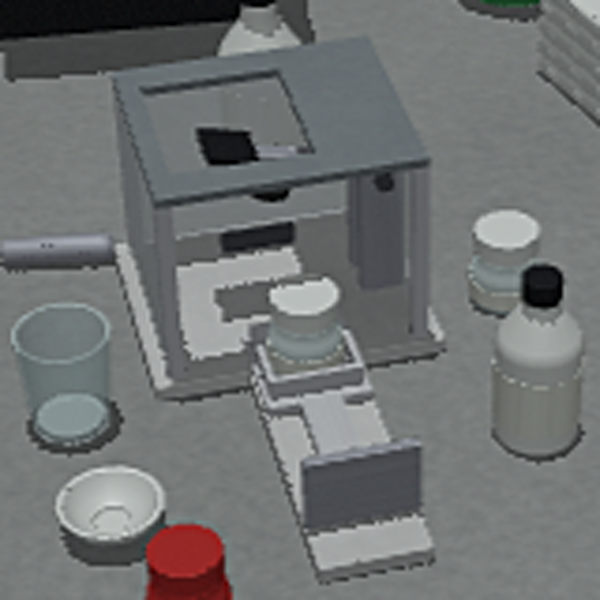

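```bash
cat > h.py <<'E'
import numpy as np
from station import *
def proj(n,X,m=None):
    m=m or camera_model(n); f=240/np.tan(np.radians(m["vertical_fov"]/2)); c=m["R"]@X+m["t"]
    return np.array([f*c[0]/c[2]+m["cx"],f*c[1]/c[2]+m["cy"]])
def W(p,X):
    c,s=np.cos(p[2]),np.sin(p[2]); return np.array([p[0]+c*X[0]-s*X[1],p[1]+s*X[0]+c*X[1],X[2]])
E
python3 - <<'E'
from h import *
from scipy.optimize import least_squares
M={n:camera_model(n) for n in("scene","side")}
k=.15
A=[("scene",(332,143),(-.085,-.075,k)),("scene",(545,92),(-.085,.075,k)),("scene",(648,287),(.085,.075,k)),("scene",(425,350),(.085,-.075,k)),
("side",(112,73),(-.085,.075,k)),("side",(368,38),(.085,.075,k)),("side",(430,158),(.085,-.075,k)),("side",(157,198),(-.085,-.075,k)),
("scene",(372,152),(-.071,-.05,k)),("scene",(520,113),(-.071,.05,k)),("scene",(572,215),(.019,.05,k)),
("side",(140,92),(-.071,.05,k)),("side",(280,70),(.019,.05,k)),("side",(315,152),(.019,-.05,k)),
("scene",(128,345),(-.035,-.226,.064)),("side",(302,462),(-.035,-.226,.064)),("side",(420,440),(.035,-.226,.064))]
o={"scene":(4.4,270,150),"side":(3.75,190,160)}
def px(n,p): s,a,b=o[n]; return np.array([(p[0]+.5)/s-.5+a,(p[1]+.5)/s-.5+b])
def r(p): return np.concatenate([proj(n,W(p,X),M[n])-px(n,u) for n,u,X in A])
s=least_squares(r,[.6,.2,0],loss="soft_l1"); p=s.x
print("station",p); print(np.round(r(p).reshape(-1,2),1))
for nm,X in dict(window=(-.026,0,.15),plate0=(0,-.226,.039),plate1=(0,-.136,.039),paddle=(-.027,0,.137),paddown=(-.03,0,.108)).items(): print(nm,W(p,X))
from scipy.spatial.transform import Rotation as R
print(R.from_quat(sense()["tool_rot"]).as_matrix().round(3))
# ground position of bystanders (base px -> z~0)
def back(n,u,z):
    m=M[n];f=240/np.tan(np.radians(m["vertical_fov"]/2));d=m["R"].T@np.array([(u[0]-m["cx"])/f,(u[1]-m["cy"])/f,1]);c=-m["R"].T@m["t"];return c+d*(z-c[2])/d[2]
def S(X): c,s=np.cos(p[2]),np.sin(p[2]);d=X[:2]-p[:2];return np.round([c*d[0]+s*d[1],-s*d[0]+c*d[1]],3)
for nm,u,z in[("redjar",(37,280),.055),("dish",(149,237),.022),("beaker",(287,152),.07),("reagcap",(298,480),.12),("tallcap",(749,188),.15),("orange",(365,75),.055)]:
    X=back("scene",px("scene",u),z);print(nm,X.round(3),S(X))
E
```

```text
station [ 0.51093697  0.15529577 -0.1925252 ]
[[-1.5  0.6]
 [-0.8 -0.9]
 [-0.3  0.5]
 [-1.4  0.9]
 [ 0.  -1.1]
 [ 0.1 -1.5]
 [ 0.3 -0.8]
 [-0.5  0.1]
 [-0.6 -0. ]
 [-1.4  0. ]
 [-1.   0.7]
 [ 0.2 -1.6]
 [-0.2 -1.1]
 [ 0.2 -0.7]
 [ 0.6 -0.5]
 [-0.3 -1.8]
 [-0.2 -1.8]]
window [0.48541735 0.16027056 0.15      ]
plate0 [ 0.46769458 -0.0665287   0.039     ]
plate1 [0.484915   0.02180848 0.039     ]
paddle [0.48443582 0.1604619  0.137     ]
paddown [0.48149125 0.16103591 0.108     ]
[[-0.001  0.319  0.948]
 [-0.002  0.948 -0.319]
 [-1.    -0.002 -0.   ]]
redjar [ 0.351 -0.089  0.055] [-0.11 -0.27]
dish [0.335 0.004 0.022] [-0.144 -0.182]
beaker [0.35  0.106 0.07 ] [-0.148 -0.079]
reagcap [ 0.605 -0.033  0.12 ] [ 0.129 -0.167]
tallcap [0.576 0.314 0.15 ] [0.034 0.168]
orange [0.307 0.195 0.055] [-0.208  0.   ]
```

The fit has residuals of about 1 px, and the window and paddle are consistent in height and reach. I'm starting the approach at z = 0.23, above everything, with the fingers shutting.

Emit:
step_arm(increments=[0,-0.64,0.52,0,1,0,-1.28,1.04,0,1,0,-1.93,1.57,0,1,0,-2.57,2.09,0,1,0,-3.21,2.61,0,1], grip_force=40)

```text
t: 0.72
tcp_pos: [0.2862, 0.3577, 0.2305]
tool_rot: [0.113, 0.698, -0.115, 0.698]
force: [0.8, -0.6, 0.3]
finger_gap: -0.001
```

Emit:
step_arm(increments=[0,-0.64,0.52,0,1,0,-1.28,1.04,0,1,0,-1.93,1.57,0,1,0,-2.57,2.09,0,1,0,-3.21,2.61,0,1])

```text
t: 1.35
tcp_pos: [0.3735, 0.1237, 0.2309]
tool_rot: [0.113, 0.698, -0.115, 0.698]
force: [0.2, 0.6, -0.0]
finger_gap: -0.005
```

Emit:
step_arm(increments=[0,-0.64,0.52,-0.4,1,0,-1.28,1.04,-0.8,1,0,-1.93,1.57,-1.2,1,0,-2.57,2.09,-1.5,1,0,-3.21,2.61,-1.5,1])

```text
t: 1.98
tcp_pos: [0.4607, -0.1104, 0.2311]
tool_rot: [0.068, 0.704, -0.069, 0.703]
force: [0.1, -0.2, -0.6]
finger_gap: 0.001
```

Emit:
step_arm(increments=[0.8,0,0,0,1,1.6,0,0,0,1,2.4,0,0,0,1,3.1,0,0,0,1,3.1,0,0,0,1])

```text
t: 2.6
tcp_pos: [0.4583, -0.1096, 0.0425]
tool_rot: [0.069, 0.707, -0.068, 0.701]
force: [-0.7, -0.6, 0.3]
finger_gap: -0.003
```

Run:
```python
from h import *
import cv2
print(sense()["tcp_pos"],sense()["force"])
b=snapshot("side")[160:340,170:390]
cv2.imwrite("pics/c.png",cv2.resize(b,None,fx=3.3,fy=3.3,interpolation=cv2.INTER_CUBIC))
```

```text
[ 0.45825686 -0.10962864  0.04247328] [-0.66329292 -0.5943871   0.30846279]
```

View pics/c.png

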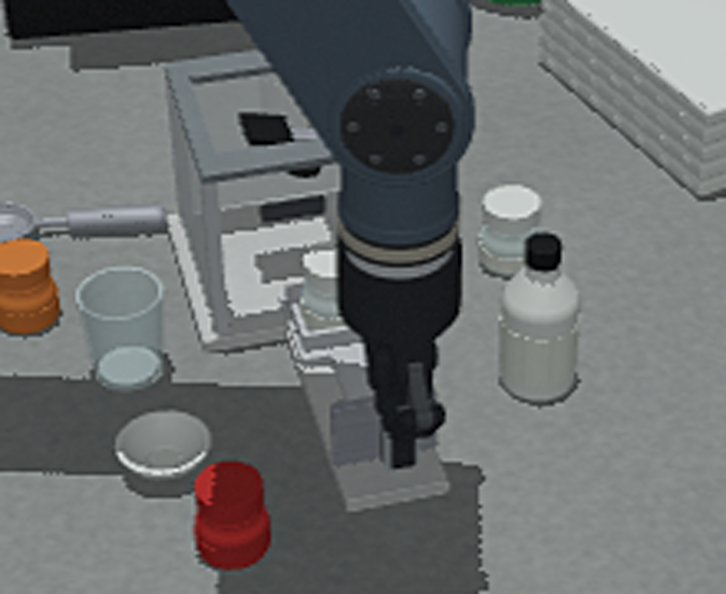

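The shut fingertip is at about (402,462), centred on the track and just in front of the plate (330–447), with clear space around it. Now I'll push along tool y, which is station y.

Emit:
step_arm(increments=[0,0.3,0,0,1,0,0.5,0,0,1,0,0.75,0,0,1,0,1.0,0,0,1,0,1.25,0,0,1])

```text
t: 3.28
tcp_pos: [0.4752, -0.036, 0.0448]
tool_rot: [0.068, 0.705, -0.069, 0.703]
force: [0.4, -3.4, 2.5]
finger_gap: 0.0
```

Emit:
step_arm(increments=[0,0.15,0,0,1,0,0.3,0,0,1,0,0.4,0,0,1,0,0.5,0,0,1,0,0.55,0,0,1])

```text
t: 3.9
tcp_pos: [0.4815, -0.0033, 0.0447]
tool_rot: [0.068, 0.705, -0.069, 0.703]
force: [-0.8, -3.1, 2.3]
finger_gap: 0.001
```

Emit:
step_arm(increments=[0,0.05,0,0,1,0,0.1,0,0,1,0,0.15,0,0,1,0,0.18,0,0,1,0,0.2,0,0,1])

```text
t: 4.53
tcp_pos: [0.4826, 0.0015, 0.0448]
tool_rot: [0.062, 0.706, -0.069, 0.702]
force: [-10.0, -43.1, 5.2]
finger_gap: 0.003
```

The force reached 43 N, so the carriage is at a stop, about 6 mm before my prediction. I'll back off, rise and check.

Emit:
step_arm(increments=[0,-0.2,0,0,1,0,-0.6,0,0,1,-0.6,-0.8,0,0,1,-1.4,-0.8,0,0,1,-2.2,-0.8,0,0,1])

```text
t: 5.15
tcp_pos: [0.4736, -0.0438, 0.1781]
tool_rot: [0.063, 0.707, -0.069, 0.701]
force: [0.2, -0.3, 0.0]
finger_gap: 0.001
```

Emit:
step_arm(increments=[-0.5,0,0,0,1,-1.0,-0.5,0,0,1,-1.0,-1.3,0,0,1,-1.0,-2.0,0,0,1,-1.0,-2.0,0,0,1])

```text
t: 5.78
tcp_pos: [0.4515, -0.1629, 0.2391]
tool_rot: [0.065, 0.706, -0.071, 0.701]
force: [0.8, 0.6, -0.7]
finger_gap: 0.001
```

Run:
```python
from h import *
import cv2
print(sense()["tcp_pos"],sense()["force"])
a=snapshot("scene")[170:260,290:430]
b=snapshot("side")[180:300,220:320]
a=cv2.resize(a,None,fx=5,fy=5,interpolation=cv2.INTER_CUBIC)[:,200:];b=cv2.resize(b,(375,450),interpolation=cv2.INTER_CUBIC)
a=snapshot("scene")[180:270,285:385];a=cv2.resize(a,None,fx=4,fy=5,interpolation=cv2.INTER_CUBIC)
cv2.imwrite("pics/d.png",np.hstack([a,b]))
p=[0.511,0.1553,-0.1925]
for d in(.08,.086,.09):
  for x in(-.035,.035):
    X=W(p,(x,-.226+d,.064));u=proj("scene",X);v=proj("side",X)
    print(d,x,((u-[285,180])*[4,5]).round(),((v-[220,180])*3.75+[400,0]).round())
```

```text
[ 0.45146379 -0.16289012  0.23905731] [ 0.79716761  0.64029835 -0.70258779]
0.08 -0.035 [163. 201.] [556. 293.]
0.08 0.035 [194. 298.] [669. 273.]
0.086 -0.035 [171. 199.] [554. 287.]
0.086 0.035 [202. 295.] [667. 267.]
0.09 -0.035 [176. 197.] [552. 283.]
0.09 0.035 [207. 293.] [665. 263.]
```

View pics/d.png

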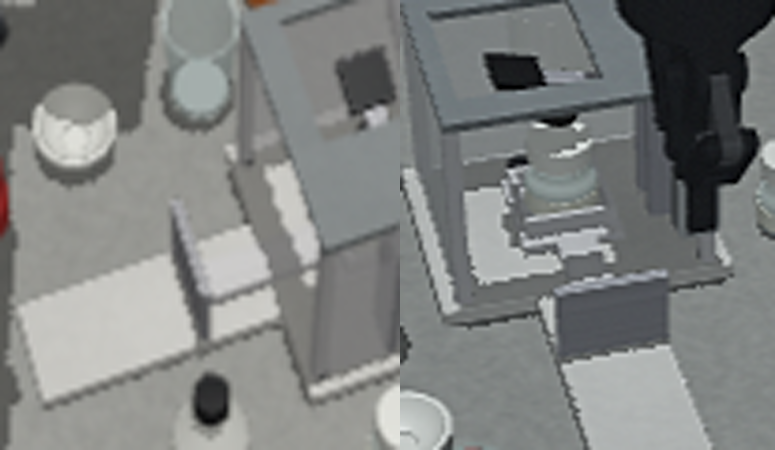

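Run:
```python
from h import *
p=[0.511,0.1553,-0.1925]
g=lambda n,d,x:proj(n,W(p,(x,-.226+d,.064)))
obs=np.array([(557-667*0-400)/3.75+220,290/3.75+180])-np.array([302/3.75+190,462/3.75+160])
obs2=np.array([267/3.75+220,272/3.75+180])-np.array([420/3.75+190,440/3.75+160])
obs3=np.array([172/4+285,200/5+180])-np.array([128/4.4+270,345/4.4+150])
print(obs,obs2,obs3)
for d in(.084,.087,.09): print(d,g("side",d,-.035)-g("side",0,-.035),g("side",d,.035)-g("side",0,.035),g("scene",d,-.035)-g("scene",0,-.035))
for q in(0,.06):
  X=W(p,(.07-.1*np.cos(.3-q),0,.108+.1*np.sin(.3-q)));print(X,(proj("side",X)-[220,180])*3.75+[400,0],(proj("scene",X)-[285,180])*[4,5])
s=sense()
from scipy.spatial.transform import Rotation as R
T=R.from_quat(s["tool_rot"]).as_matrix()
t=W(p,(-.033,0,.2));print("to above paddle",t,T.T@(t-s["tcp_pos"])/.06); print(T.round(3))
```

```text
[ -8.66666667 -25.86666667] [-10.8 -24.8] [28.90909091 -8.40909091]
0.084 [ -8.7000734  -23.91277828] [-10.05190442 -23.37484954] [27.63548912 -7.68141335]
0.087 [ -8.99583412 -24.72569791] [-10.39381629 -24.16993654] [28.61302832 -7.95312494]
0.09 [ -9.29061465 -25.53592343] [-10.73460781 -24.96241827] [29.58992274 -8.22465731]
[0.48593798 0.16018493 0.13755202] [514.51430809  57.23391884] [362.34312497  72.18009073]
[0.48436739 0.16049106 0.13177026] [512.47992082  65.3399209 ] [360.91127357  76.28499858]
to above paddle [0.47860954 0.16161334 0.2       ] [ 0.60750845  5.35565797 -0.54429118]
[[-0.01   0.186  0.982]
 [-0.006  0.982 -0.186]
 [-1.    -0.008 -0.008]]
```

The plate shift matches 0.090 m of travel (about 0.089–0.091), so the carriage is home. I'll move above the window next, staying at z ≈ 0.235.

Emit:
step_arm(increments=[0,0.6,-0.05,0,1,0,1.2,-0.11,0,1,0,1.8,-0.17,0,1,0,2.4,-0.22,0,1,0,3.0,-0.3,0,1])

```text
t: 6.55
tcp_pos: [0.4665, 0.0231, 0.2372]
tool_rot: [0.063, 0.708, -0.068, 0.701]
force: [0.3, -0.3, 0.3]
finger_gap: 0.003
```

Emit:
step_arm(increments=[0,0.6,-0.05,0,1,0,1.2,-0.11,0,1,0,1.8,-0.17,0,1,0,2.36,-0.24,0,1,0,2.36,-0.24,0,1])

```text
t: 7.18
tcp_pos: [0.4771, 0.1682, 0.236]
tool_rot: [0.061, 0.708, -0.065, 0.7]
force: [-0.1, 0.2, 0.5]
finger_gap: 0.0
```

Emit:
step_arm(increments=[0.3,0,0,0,1,0.6,0,0,0,1,0.9,0,0,0,1,0.9,0,0,0,1,0.9,0,0,0,1])

```text
t: 7.8
tcp_pos: [0.4766, 0.1679, 0.1824]
tool_rot: [0.061, 0.708, -0.065, 0.701]
force: [0.1, 0.7, -0.2]
finger_gap: 0.001
```

Run:
```python
from h import *
import cv2
from scipy.spatial.transform import Rotation as R
s=sense();T=R.from_quat(s["tool_rot"]).as_matrix();p=[0.511,0.1553,-0.1925]
t=W(p,(-.033,0,.105));print(s["tcp_pos"],s["force"],T.T@(t-s["tcp_pos"])/.06);print(T.round(3))
a=snapshot("scene")[150:250,330:430];b=snapshot("side")[150:250,210:310]
z=lambda i:cv2.resize(i,None,fx=4,fy=4,interpolation=cv2.INTER_CUBIC)
cv2.imwrite("pics/e.png",np.hstack([z(a),z(b)]))
```

```text
[0.47655033 0.16790693 0.18240696] [ 0.09112936  0.6614369  -0.19365003] [ 1.29016151 -0.08826489  0.06536417]
[[-0.011  0.178  0.984]
 [-0.005  0.984 -0.178]
 [-1.    -0.007 -0.01 ]]
```

View pics/e.png

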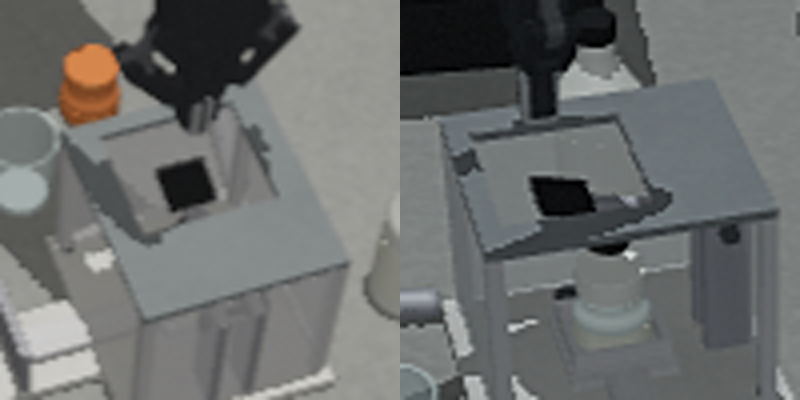

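The tip at crop (198,130) / (540,112) is inside the window outline and above the paddle at (187,183) / (562,195). I'm descending with the small lateral correction.

Emit:
step_arm(increments=[0.1,-0.09,0.06,0,1,0.25,-0.09,0.06,0,1,0.4,-0.09,0.06,0,1,0.55,-0.09,0.06,0,1,0.65,-0.09,0.06,0,1])

```text
t: 8.52
tcp_pos: [0.4788, 0.1618, 0.1429]
tool_rot: [0.061, 0.708, -0.065, 0.701]
force: [-1.0, 0.3, -0.7]
finger_gap: 0.005
```

Emit:
step_arm(increments=[0.1,0,0,0,1,0.2,0,0,0,1,0.3,0,0,0,1,0.4,0,0,0,1,0.5,0,0,0,1])

```text
t: 9.15
tcp_pos: [0.4766, 0.162, 0.1128]
tool_rot: [0.061, 0.709, -0.065, 0.699]
force: [-3.7, -0.2, 4.4]
finger_gap: -0.002
```

Emit:
step_arm(increments=[0.04,0,0,0,1,0.08,0,0,0,1,0.12,0,0,0,1,0.15,0,0,0,1,0.17,0,0,0,1])

```text
t: 9.78
tcp_pos: [0.4763, 0.1621, 0.1073]
tool_rot: [0.061, 0.709, -0.065, 0.7]
force: [-11.4, -0.4, 48.5]
finger_gap: 0.001
```

The force is 48 N at z = 0.107, which is the lower stop (0.108 expected). I'll retract straight up.

Emit:
step_arm(increments=[-0.3,0,0,0,1,-0.7,0,0,0,1,-1.2,0,0,0,1,-1.7,0,0,0,1,-2.2,0,0,0,1])

```text
t: 10.4
tcp_pos: [0.4785, 0.1626, 0.2401]
tool_rot: [0.061, 0.708, -0.065, 0.7]
force: [0.1, -0.4, -0.3]
finger_gap: -0.002
```

Emit:
step_arm(increments=[-0.3,-0.8,0,0,1,-0.3,-1.6,0,0,1,-0.3,-2.4,0,0,1,-0.3,-3.2,0,0,1,-0.3,-4.0,0,0,1])

```text
t: 11.02
tcp_pos: [0.4361, -0.0753, 0.2599]
tool_rot: [0.061, 0.708, -0.065, 0.701]
force: [0.6, -0.5, 1.2]
finger_gap: 0.005
```

Run:
```python
from h import *
import cv2
s=sense();print(s["tcp_pos"],s["force"],s["t"])
a=snapshot("scene")[150:270,330:430];b=snapshot("side")[170:290,205:305]
z=lambda i:cv2.resize(i,None,fx=4,fy=4,interpolation=cv2.INTER_CUBIC)
cv2.imwrite("pics/f.png",np.hstack([z(a),z(b)]))
p=[0.511,0.1553,-0.1925]
for h in(.3,.27,.15,0):
  X=W(p,(.07-.1*np.cos(.3-h),0,.108+.1*np.sin(.3-h)));print(h,(proj("scene",X)-[330,150])*4,(proj("side",X)-[205,170])*4+[400,0])
```

```text
[ 0.43611781 -0.07532897  0.25985187] [ 0.58866739 -0.53803359  1.16958476] 11.025
0.3 [177.01539551 198.17182296] [577.29959558 143.88433153]
0.27 [177.34035027 195.70199509] [577.11063654 139.68809798]
0.15 [179.10432513 186.73319985] [577.84835003 122.64227099]
0 [182.34312497 177.74407258] [582.1485953  101.04951343]
```

View pics/f.png

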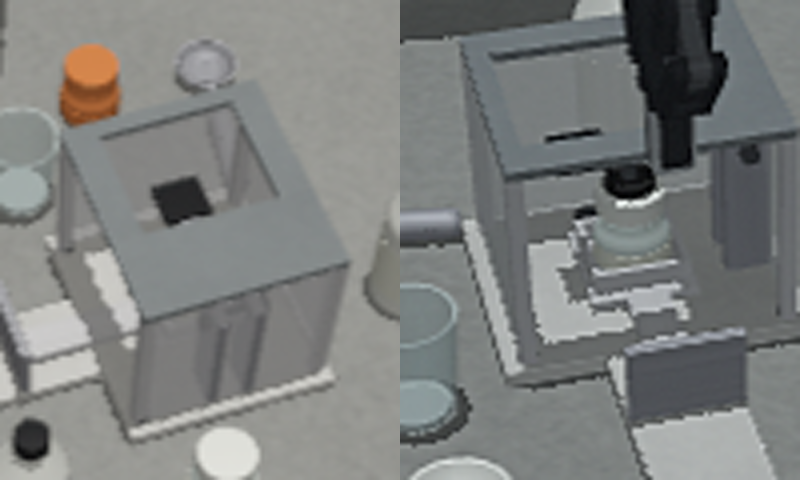

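The paddle lies level, at about (182,200) against (177,198) predicted for fully down. The pad sits on the upright jar's cap, the carriage is home and the robot is clear.

```bash
python3 -c "
from station import *
print(sign_off())"
```

```text
the job is handed in; nothing more can be done
None
```

I pushed the carriage home with the shut fingertips, then pressed the clamp lever down through the window to its stop, and handed the job in at about 11 s. The hand-in gave no verdict, so these are my own checks:

- **Carriage:** the push ended against a firm stop at 43 N. The end plate's shift in both pictures matches about 0.089–0.091 m of travel. The stop came about 6 mm earlier by the tool position than I predicted. I put that down to not knowing the finger thickness exactly.
- **Lever:** the press ended at 48 N with the fingertips at z = 0.107 m, against 0.108 m expected for fully down. After I withdrew, the paddle looked level and stayed there. From the side the guard hides most of the paddle, so that check rests mainly on the scene view.
- **Jar and surroundings:** the jar stands upright under the clamp pad. I saw no sign of contact with the guard or jar. I did not measure the bystanders again, but nothing in the last pictures looked disturbed.
- **Robot:** it finished clear of everything, at z ≈ 0.26 m, with the force reading close to zero.

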